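Load the router bit and lift the caddy

ROBOT

A 7-joint arm with a two-finger parallel gripper is mounted at the origin on the work surface. World frame = base frame: x ahead of the robot, y to its left, z up, the work surface at z = 0. Lengths are in m, angles in rad, forces in N, time in s.
With the tool pointing down it reaches from about 0.425 to 1.025 m from the base axis. Payload 9.4 kg.
Tool frame: the origin (TCP) lies midway between the tips of the shut fingers; the grasp point (between the pads) lies 19 mm behind it; z points along the fingers, y is the line along which they close (so a half turn about z gives the same grasp; the last joint's range is limited). The gripper opens to 93 mm and grips with 3 to 60 N. Pads are 15 mm wide; open, the fingers measure 128 mm over their backs; the gripper's body (75 mm by 188 mm) begins 65 mm behind the grasp point.
Start: joints at [-0.077, 0.599, -0.003, 1.599, 0.002, 0.943, -0.08], TCP at [0.725, -0, 0.219] pointing down, gripper open.
Joint ranges: [-2.57, 2.57], [-0.35, 1.97], [-1.29, 1.29], [0.11, 2.56], [-1.05, 4.19], [0.11, 1.86], [-2.63, 2.63]. Speed limits (rad/s): [2.22, 2.22, 3.01, 3.01, 3.14, 3.14, 3.14].

INTERFACE

Orientations are given as a unit quaternion [x, y, z, w].
In Python, from rig import env gives the robot as it stands. The module is installed in compiled form; this text tells all that it offers. Calls block until the motion is done:
- env.movep(position, orientation): joint-space move of the TCP to a pose.
- env.move_l(position, ori=None, feed=0.15, force_limit=None): straight line of the TCP; ori=None keeps the orientation; feed is the mean speed in m/s. With force_limit (N) it stops when the force on the tool has changed by that much, and returns True; else False.
- env.move_joints(angles): joint-space move.
- env.gripper_to(opening, force=None): finger opening in m; force is the grip in N (None keeps the last); returns when the fingers have stopped.
- env.dwell(seconds).
- env.solve_ik(position, orientation): joint angles nearest the present ones, or None.
- env.sense(): the state.
- env.capture(name): name is "scene" or "side" or "wrist"; returns a dict with "color" (400x640x3 uint8, red, green, blue), "intrinsics" (3x3 intrinsics, pixels), "xyz" and "rotation" of the camera in the world; the wrist camera has in their place "T_tool_cam" (4x4, takes a point from camera to tool coordinates, whose origin is the TCP and whose axes are the flange's). Camera axes: x right, y up, looking along -z (the intrinsics and any distortion apply to the point x, -y, -z); pixel columns grow to the right and rows downward; lengths in m; the calibration is good to about 2 mm. A picture is of the moment at which its call begins: read the wrist's pose just before it. There is no depth.
A pose or a line that the arm cannot do raises env.IKError and nothing moves.
- env.sign_off(): hands the job in; it is judged then, once.
Trained networks look in a picture, given as the dict that the camera call returned (one of the last four; its "shot" number tells which), for a name from the list of things; names that differ only in an ending like _2 or _b are one class to them, and where a whole thing is asked for, a point or a joint stands for the part that bears it (a point fixed in the world has none). Each returns a list of dicts, best first, with "confidence" (0 to 1); they miss things now and then, are a little off and sometimes report something else, mostly with a low value. They report only what shows in the picture. A call takes as long as a camera call. They do not tell look-alikes from the thing itself.
- env.look_for(thing, picture): "extent" ([centre column, centre row, width, height] in pixels, round what is visible of it).
- env.regions_of(thing, picture): "pixels" (400x640 bool, what is visible of it) and "extent" ([centre column, centre row, width, height] in pixels, round what is visible of it).
- env.pinpoint(thing, picture): "centre" ([row, column] in pixels: a listed point, or the origin of a listed thing).
The state is a dict: "t": time; "q": joint angles; "qvel": joint speeds; "joint_torque": joint torques, N m; "position": TCP position; "tool_rot": TCP orientation; "contact_force": force on the tool from outside, world axes, zero at the start; "ft_torque": the same for the moment, N m; "grip_width": finger opening in m; "finger_force": force on a finger pad.
Only numpy, scipy, OpenCV 4.12 (cv2) and the standard library are available. Lean on these libraries where they do the work, as an engineer would, in place of code of your own. Each camera call takes 0.05 s, during which the arm holds its last target. There are 200 camera calls.

TASK

Take the router bit out of the small bench block and stand it fully home in the empty bore of the wooden bit caddy, and let go of it, while the caddy is still on the bench. Then lift the caddy by its handle bar to about 10 cm clear of the bench and finish while still holding it there, level and still, with both bits seated in it. Do not tip the caddy or drop a bit, and leave the glue bottle, sanding block and screwdriver where they are.

Things in the scene. Friction and masses are not known exactly. Their poses are not given: they have to be found in the camera images.
- bit: The router bit to load (120 g nominal): a steel shank, 12 mm diameter and 34 mm long with a chamfered foot, below a dark steel cutter, 24 mm diameter (26 mm over its two blades) and 40 mm tall. Total height 74 mm. Origin at the centre of the shank's foot, z up the bit to the cutter. It starts upright in the bench block, its cutter resting on the block's top and its shank in the bore. It is round: grip the cutter from any side.
- stand: The bench block that first holds the bit: a wooden block 80 x 80 x 45 mm high, fixed to the bench, with one bore 14 mm wide and 40 mm deep in the middle of its top. Origin at the centre of its underside, z up.
- caddy: The bit caddy, loose on the bench, about 0.42 kg empty: a wooden block 80 mm (its x) by 210 mm (its y) by 45 mm high, with a bore in the top near each end (x = 0, y = +82 mm empty and y = -82 mm occupied; 14 mm wide, 40 mm deep, slightly chamfered), and a handle over its middle: two upright posts (30 mm along x, 12 mm along y, from y = 42 to 54 mm either side, up to 109 mm above the bench) joined by a horizontal bar. Origin at the centre of its underside, z up.
- bar (a point): The middle of the caddy's handle bar, 98 mm above the caddy's underside and over its centre. The bar runs along the caddy's y, 84 mm clear between the posts, 16 mm wide along the caddy's x and 22 mm tall, 42 mm of free space under it. Axes as the caddy's.
- empty_bore (a point): Centre of the mouth of the caddy's empty bore, on the block's top, 45 mm above the caddy's underside. Axes as the caddy's.
- empty_seat (a point): The point 34 mm straight below empty_bore, inside the bore: where the foot of the shank is when the bit is fully home with its cutter resting on the block's top. Axes as the caddy's.
- other_bit: The router bit already in the caddy's other bore (120 g nominal), fully home: the same shank, a wider and lower cutter, 32 mm diameter and 20 mm tall, with a bearing of 14 mm diameter and 8 mm on top. Origin at the centre of the shank's foot, z up.
- other_seat (a point): The point 34 mm below the mouth of the caddy's occupied bore, where the foot of the other bit rests when fully home. Axes as the caddy's.
- glue: Glue bottle standing on the bench, 56 mm diameter, 125 mm tall: leave it alone. Origin at the centre of its underside.
- sander: Sanding block, 62 x 115 x 36 mm, lying on the bench: leave it alone. Origin at the centre of its underside.
- screwdriver: Screwdriver, 200 mm long, lying on the bench: leave it alone. Its x axis runs from handle to tip.
There are look-alikes about, which are no part of the job. What is meant by the caddy is not green or yellow, and is the smaller of those in its own colour.

How it is judged:
By the outcome, as a careful person would: the job done as asked, in the order asked, and still so for the second after the job is handed in, while the arm keeps its last pose, push and grip.
It also fails if it takes over 51 s, if anything falls off the work surface, if the arm or the gripper's body presses on something with over 40 N, if the wrist force passes 120 N, or if a joint passes its speed limit or range.

## Working session

There is one attempt and no reset: what is moved stays moved. The work goes in short steps, each a Python script; the robot and the scene stay as the last script left them, time stands still between calls to the robot, and variables do not carry over. Pictures are saved under pics/ and viewed, at most 10 in all, crops included, and the job is handed in when it is done.

```bash
mkdir -p pics; python3 - <<'E'
from rig import env
import cv2,numpy as np
s=env.sense();print(s['t'],s['position'],s['tool_rot'])
ims=[]
for n in("scene","side","wrist"):
    p=env.capture(n);print(n,p['intrinsics'].tolist() if hasattr(p['intrinsics'],'tolist') else p['intrinsics'],p.get('xyz'),p.get('rotation'),p.get('T_tool_cam'),[k for k in p])
    for th in("caddy","stand","bit","empty_bore","bar"):
        try:
            for d in env.pinpoint(th,p)[:4]:print(th,np.round(d['centre'],1),round(d['confidence'],2))
        except Exception as e:print(th,e)
    cv2.imwrite(f'pics/{n}0.png',p['color'][...,::-1])
print(env.sense()['t'])
E
```

```text
0.0 [7.24507166e-01 6.12690803e-06 2.17732014e-01] [ 7.07074263e-01  7.07138858e-01 -6.02728913e-04 -5.08209347e-04]
scene [[449.0305068981398, 0.0, 318.7031366381387], [0.0, 449.0305068981398, 197.33799816205095], [0.0, 0.0, 1.0]] [ 1.1072824  -0.38967867  1.06336485] [0.26703127 0.14614355 0.45581181 0.83640418] None ['color', 'intrinsics', 'xyz', 'rotation', 'shot']
caddy [188.5 199.9] 0.98
caddy [297.1 366.3] 0.68
caddy [215.8 330. ] 0.67
caddy [119.3 347. ] 0.57
empty_bore [284. 338.] 0.95
empty_bore [219.6 330.1] 0.74
empty_bore [202.7 301.7] 0.72
empty_bore [155.4 231.4] 0.71
bar [196.3 334.2] 0.96
bar [ 91.8 352.2] 0.83
bar [159.6 188.2] 0.65
bar [283.  370.3] 0.58
side [[416.45182176578214, 0.0, 313.58437271783384], [0.0, 416.45182176578214, 199.95596949445212], [0.0, 0.0, 1.0]] [0.17804818 0.68668777 0.64378278] [-0.10568175  0.4490238   0.85955231 -0.21995186] None ['color', 'intrinsics', 'xyz', 'rotation', 'shot']
caddy [214.8 453.2] 0.88
caddy [237.9 304.3] 0.73
caddy [191.7 236.4] 0.65
stand [316.7 263.6] 0.9
stand [241.5 273.7] 0.51
bit [314.  263.9] 0.59
empty_bore [211.5 335.9] 0.71
empty_bore [217.  452.4] 0.66
bar [200.6 308.6] 0.81
bar [329.4 383.7] 0.68
bar [165.  465.7] 0.56
wrist [[350.96878543407837, 0.0, 321.1053452251108], [0.0, 350.96878543407837, 200.50439000747713], [0.0, 0.0, 1.0]] None None [[ 1.17754219e-04  9.68270575e-01  2.49904139e-01  6.98443725e-02]
 [ 9.99999972e-01 -1.65669166e-04  1.70698904e-04  1.09338093e-04]
 [ 2.06684137e-04  2.49904112e-01 -9.68270568e-01 -1.65924060e-01]
 [ 0.00000000e+00  0.00000000e+00  0.00000000e+00  1.00000000e+00]] ['color', 'intrinsics', 'T_tool_cam', 'shot']
caddy [160.7 161.5] 0.85
caddy [214.9 382.6] 0.56
bit [ 96.9 190.3] 0.52
empty_bore [274.6 334. ] 0.89
empty_bore [230.3  98.9] 0.74
bar [243.  402.6] 0.8
bar [176.9 109. ] 0.73
0.9
```

View pics/scene0.png

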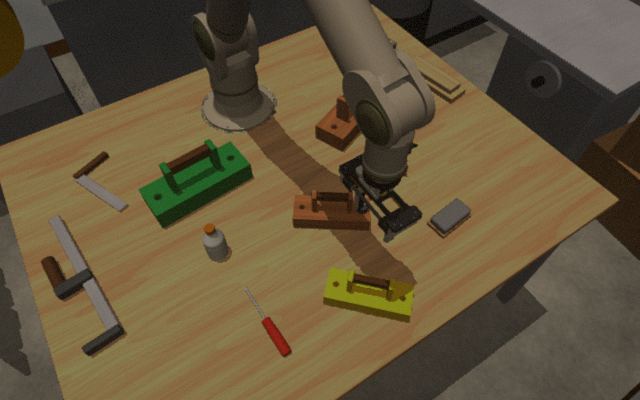

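View pics/side0.png

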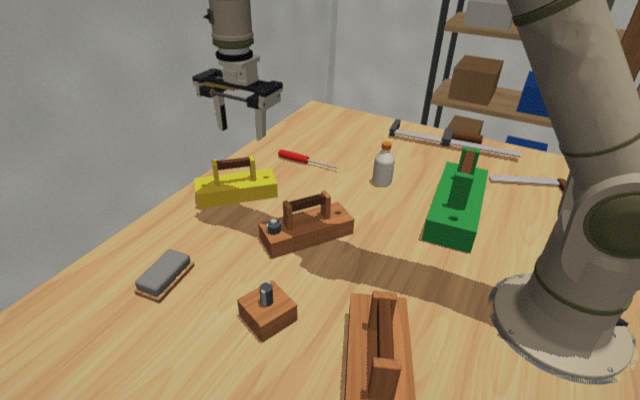

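View pics/wrist0.png

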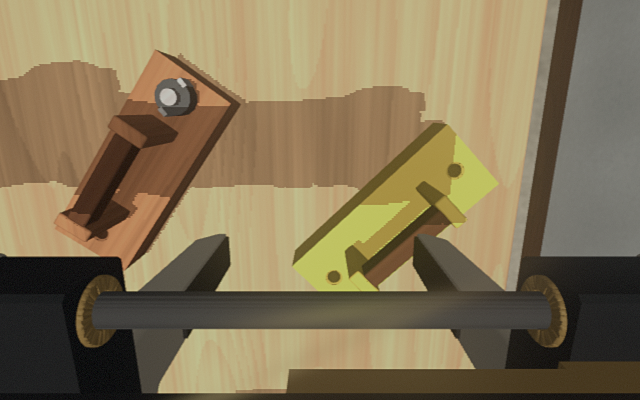

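Scene (332,212): the small brown caddy, with the large brown one at (340,120) partly hidden. Side: small caddy at (306,230), with the other bit at its left end (274,227) and the empty bore near (340,212). The bench block with the bit is at (267,310), cutter top about (266,287). The wrist shows the caddy at upper left, occupied bore at (175,97), with yellow on the right.

```bash
cat > h.py <<'E'
from rig import env
import numpy as np,cv2
from scipy.spatial.transform import Rotation as R
def cam(p,s=None):
    if p.get('xyz') is not None:
        M=R.from_quat(p['rotation']).as_matrix() if np.size(p['rotation'])==4 else np.array(p['rotation']);return M,np.array(p['xyz'])
    T=np.array(p['T_tool_cam']);Rt=R.from_quat(s['tool_rot']).as_matrix()
    return Rt@T[:3,:3],Rt@T[:3,3]+s['position']
def at(K,M,o,uv,z):
    K=np.array(K);d=M@np.array([(uv[0]-K[0,2])/K[0,0],-(uv[1]-K[1,2])/K[1,1],-1])
    return o+d*(z-o[2])/d[2]
def proj(K,M,o,P):
    c=M.T@(np.array(P)-o);K=np.array(K);return np.array([K[0,2]+K[0,0]*c[0]/-c[2],K[1,2]-K[1,1]*c[1]/-c[2]])
def down(yaw): # tool x at angle yaw in world
    c,s=np.cos(yaw),np.sin(yaw)
    return R.from_matrix(np.array([[c,s,0],[s,-c,0],[0,0,-1]])).as_quat()
def shot(n):
    s=env.sense();p=env.capture(n);M,o=cam(p,s);return p,M,o
E
python3 - <<'E'
from h import *
for n,l in(("side",[("bore",(340,212.5),.045),("other top",(274,221),.045-.0+.028),("bit top",(266,287),.085),("stand L",(239,307),.045),("stand R",(296,311),.045),("cad L",(260,229),.045),("cad R",(354,225),.045),("big far L",(349,295),.045),("big far R",(409,295),.045),("sander",(165,268),.036)]),
 ("scene",[("cad l",(293,198),.045),("bore",(301.5,204),.045),("glue",(217,256),0),("cad lower l",(293,222),.045),("cad low r",(370,229),.0)]),
 ("wrist",[("other top",(167,97),.073),("c1",(157,50),.045),("c2",(240,103),.045),("c3",(130,268),.045)])):
    p,M,o=shot(n)
    for a,uv,z in l: print(n,a,np.round(at(p['intrinsics'],M,o,uv,z),3))
E
```

```text
side bore [ 0.493 -0.055  0.045]
side other top [0.593 0.081 0.073]
side bit top [0.493 0.263 0.085]
side stand L [0.531 0.297 0.045]
side stand R [0.435 0.255 0.045]
side cad L [0.625 0.092 0.045]
side cad R [ 0.444 -0.027  0.045]
side big far L [0.367 0.173 0.045]
side big far R [0.267 0.118 0.045]
side sander [0.729 0.282 0.036]
scene cad l [ 0.461 -0.059  0.045]
scene bore [ 0.491 -0.05   0.045]
scene glue [ 0.485 -0.312  0.   ]
scene cad lower l [ 0.528 -0.1    0.045]
scene cad low r [0.638 0.08  0.   ]
wrist other top [0.594 0.08  0.073]
wrist c1 [0.577 0.122 0.045]
wrist c2 [0.649 0.076 0.045]
wrist c3 [ 0.524 -0.091  0.045]
```

```bash
python3 - <<'E'
from h import *
yaw=np.arctan2(.133,.102);q=down(yaw)
def view(name,xy,z,things,zf):
    env.movep([*xy,z],q);env.dwell(.3)
    p,M,o=shot("wrist")
    for th,zz in zip(things,zf):
        for d in env.pinpoint(th,p)[:3]:
            r,c=d['centre'];print(name,th,np.round((c,r),1),round(d['confidence'],2),np.round(at(p['intrinsics'],M,o,(c,r),zz),4))
    cv2.imwrite(f'pics/{name}.png',p['color'][...,::-1]);np.savez(name,K=p['intrinsics'],M=M,o=o)
    print(env.sense()['t'],env.sense()['position'],proj(p['intrinsics'],M,o,[*xy,zf[0]]))
view('bore1',(.492,-.053),.22,['empty_bore','bar','other_seat','other_bit'],[.045,.098,.011,.011])
view('bit1',(.493,.263),.26,['bit','stand'],[.011,0])
a=cv2.imread('pics/bore1.png');b=cv2.imread('pics/bit1.png')
E
```

```text
bore1 empty_bore [567.  64.] 0.85 [ 0.7369 -0.1012  0.045 ]
bore1 empty_bore [190. 381.] 0.67 [ 0.2296 -0.1461  0.045 ]
bore1 empty_bore [325.1 171.4] 0.34 [ 0.5021 -0.046   0.045 ]
bore1 bar [325.9  87.3] 0.75 [0.548  0.0141 0.098 ]
bore1 other_seat [ 32.4 103.3] 0.83 [0.3026 0.1886 0.011 ]
bore1 other_seat [319.9   5.2] 0.77 [0.593  0.0811 0.011 ]
bore1 other_bit [316.4   5.3] 0.55 [0.5903 0.0831 0.011 ]
2.55 [ 0.49207956 -0.05299035  0.21992664] [321.24104801 183.12230274]
bit1 bit [320.1 175. ] 0.61 [0.4884 0.2584 0.011 ]
bit1 stand [320.1 168.2] 0.8 [0.4923 0.2636 0.    ]
4.2083 [0.49312792 0.2626446  0.25999463] [320.82413738 169.70396043]
```

View pics/bore1.png

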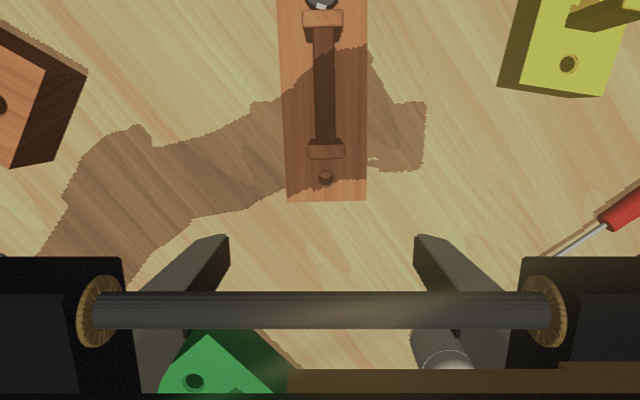

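View pics/bit1.png

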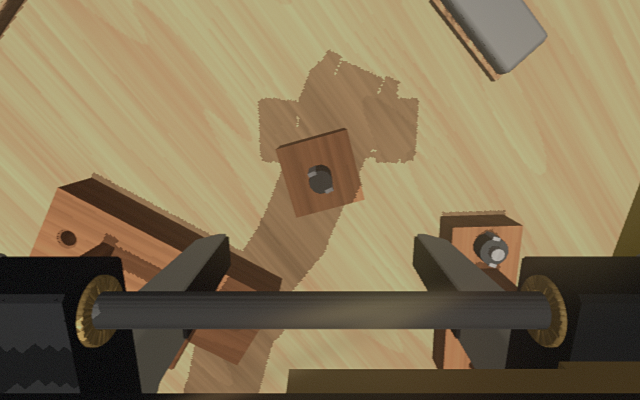

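Bore1: the empty bore is at about (326,178) and the caddy axis is nearly vertical in the image. Bit1: the bit is at about (320,180) on the block. I'll zoom both.

```bash
python3 - <<'E'
import cv2,numpy as np
a=cv2.imread('pics/bore1.png')[155:205,280:370];b=cv2.imread('pics/bit1.png')[150:200,275:365]
def up(x):
    y=cv2.resize(x,None,fx=6,fy=6,interpolation=cv2.INTER_NEAREST);return cv2.convertScaleAbs(y,alpha=1.8)
cv2.imwrite('pics/z1.png',np.hstack([up(a)[:, :390],up(b)[:, 60:470]]))
E
```

```text
(no output)
```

View pics/z1.png

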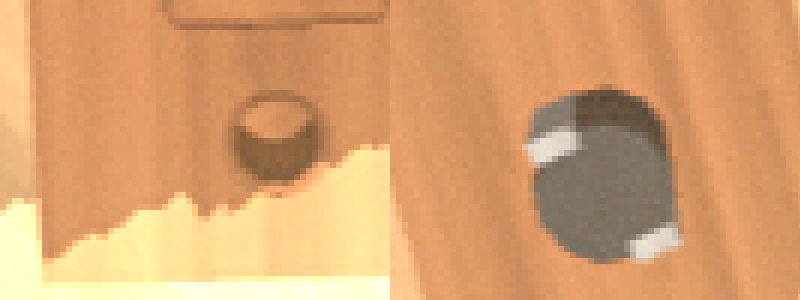

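```bash
python3 - <<'E'
from h import *
f=lambda n,uv,z:(lambda d:at(d['K'],d['M'],d['o'],uv,z))(np.load(n+'.npz'))
yaw=np.arctan2(.133,.102);t=np.array([np.cos(yaw),np.sin(yaw)]);n=np.array([t[1],-t[0]])
B=f('bore1',(325.7,177.3),.045);P=f('bit1',(320.2,181.9),.085)
print(B,P, 'tool-off bore',(B[:2]-[.49208,-.05299])@t,(B[:2]-[.49208,-.05299])@n,'bit',(P[:2]-[.49313,.26264])@t,(P[:2]-[.49313,.26264])@n)
for uv,z in(((288,201),.045),((367,200),.045),((278,30),.045),((366.5,130),.045),((324,20),.109),((325.5,150),.109),((305,13),.109),((343,13),.109),((308.5,145),.109),((344,145),.109)):
    w=f('bore1',uv,z);d=w[:2]-B[:2];print(uv,np.round(w,4),np.round([d@t,d@n],4))
E
```

```text
[ 0.49904602 -0.05102431  0.045     ] [0.49267057 0.26345221 0.085     ] tool-off bore 0.005799011728615927 0.004331372536228936 bit 0.0003649056844230924 -0.0008588379053039476
(288, 201) [ 0.4544 -0.0473  0.045 ] [-0.0242 -0.0377]
(367, 200) [ 0.5179 -0.0946  0.045 ] [-0.0231  0.0415]
(278, 30) [0.5459 0.0808 0.045 ] [ 0.1332 -0.043 ]
(366.5, 130) [ 0.5576 -0.0382  0.045 ] [0.0458 0.0387]
(324, 20) [0.5743 0.0512 0.109 ] [ 0.1269 -0.0025]
(325.5, 150) [ 0.5188 -0.0235  0.109 ] [ 0.0339 -0.0011]
(305, 13) [0.5662 0.0631 0.109 ] [ 0.1314 -0.0161]
(343, 13) [0.5878 0.0465 0.109 ] [0.1314 0.0111]
(308.5, 145) [ 0.5106 -0.0123  0.109 ] [ 0.0378 -0.0144]
(344, 145) [ 0.5327 -0.0292  0.109 ] [0.0378 0.0134]
```

```bash
cat >> h.py <<'E'
yaw=np.radians(54.2);q=down(yaw);t=np.array([np.cos(yaw),np.sin(yaw)]);n=np.array([t[1],-t[0]])
P=np.array([.4927,.2634]);B=np.array([.4990,-.0510])
E
python3 - <<'E'
from h import *
env.gripper_to(.07,20)
env.movep([*P,.13],q)
print(env.move_l([*P,.052],feed=.1,force_limit=8))
env.gripper_to(.0,25);s=env.sense();print(s['t'],s['grip_width'],s['finger_force'],s['position'])
print(env.move_l([*P,.12],feed=.12));env.move_l([*P,.22],feed=.25)
env.movep([*B,.22],q);env.dwell(.3)
s=env.sense();print(s['t'],s['grip_width'],s['contact_force'],s['position'])
p,M,o=shot("wrist");np.savez('held',K=p['intrinsics'],M=M,o=o);cv2.imwrite('pics/held.png',p['color'][...,::-1])
c=p['color'][155:305,270:370,::-1];cv2.imwrite('pics/heldz.png',cv2.convertScaleAbs(cv2.resize(c,None,fx=4,fy=4,interpolation=cv2.INTER_NEAREST),alpha=1.8))
for P3 in([*B,.045],[*s['position'][:2],.18],[*s['position'][:2],.254]):print(np.round(proj(p['intrinsics'],M,o,P3),1))
E
```

```text
False
7.125 0.02362850413142773 25.00003069639206 [0.49275955 0.26340153 0.05201669]
False
9.8917 0.02348115637841071 [ 0.18201098  0.09423169 -1.35273643] [ 0.49917286 -0.05016189  0.21995254]
[322.  183.4]
[321.8 226.5]
[322.1 284.1]
```

View pics/heldz.png

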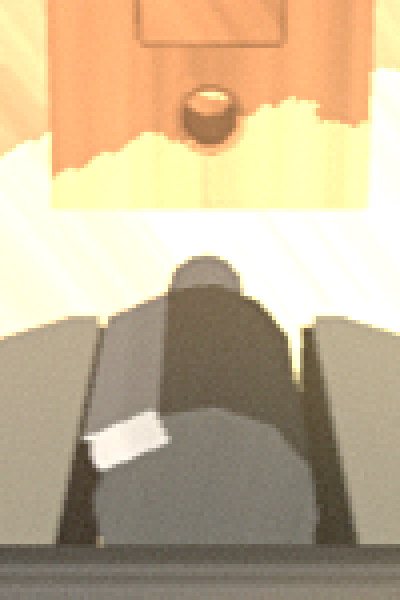

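Held crop: the bore centre is at image (322.1,183.1) against a predicted (322,183.4), so the bore estimate is confirmed. The bit's foot sits about 0.4 mm left and 0.4 mm low of the tool axis, so I'll compensate for that.

```bash
python3 - <<'E'
from h import *
T=B+.0004*n+.0004*t; c=T.copy()
env.move_l([*c,.12],feed=.15)
for z in(.105,.097):
    env.move_l([*c,z],feed=.06);env.dwell(.25)
    e=env.sense()['position'];print(np.round((e[:2]-T)*1e3,2),e[2]);c+=T-e[:2]
env.move_l([*c,.097],feed=.03);env.dwell(.2);e=env.sense();print(np.round((e['position'][:2]-T)*1e3,2),e['contact_force'])
r=env.move_l([*c,.056],feed=.04,force_limit=6);s=env.sense();print(r,s['position'],s['contact_force'],s['ft_torque'],s['t'])
E
```

```text
[ 0.09 -0.01] 0.10516447260696701
[-0.02  0.01] 0.09706073333551804
[-0.09  0.  ] [-0.37870681  0.58468953 -1.06754984]
False [ 0.49930723 -0.05076291  0.05602691] [-0.86995839 -2.13604554 -2.13902095] [-0.50990166  0.37720994  0.02551317] 13.5667
```

```bash
python3 - <<'E'
from h import *
e=env.sense()['position'];T=e[:2]
r=env.move_l([*T,.0495],feed=.02,force_limit=7);s=env.sense();print(r,s['position'],s['contact_force'],s['t'])
env.gripper_to(.06);env.dwell(.2)
env.move_l([*(T),.12],feed=.15)
C=B+.082*t
env.move_l([*C,.22],feed=.25);env.dwell(.3)
print(env.sense()['t'],env.sense()['position'])
p,M,o=shot("wrist");np.savez('seat',K=p['intrinsics'],M=M,o=o)
env_s=env.capture("side")
a=p['color'][:300,200:450,::-1];b=env_s['color'][170:270,230:380,::-1]
a=cv2.resize(a,None,fx=1.6,fy=1.6);b=cv2.resize(b,(390,260));
cv2.imwrite('pics/seat.png',cv2.convertScaleAbs(np.hstack([a,cv2.copyMakeBorder(b,0,a.shape[0]-260,0,0,0)]),alpha=1.5))
for z in(.109,.087):
  for k in(-.042,.042):print(np.round(proj(p['intrinsics'],M,o,[*(C+k*t),z]),1))
print(proj(p['intrinsics'],M,o,[*B,.085]))
E
```

```text
True [ 0.49955561 -0.0508554   0.05158113] [0.77655413 0.17366643 1.68021634] 13.8667
16.4167 [0.54630914 0.01474957 0.21918699]
[322.1 245.5]
[322.  144.9]
[322.1 236.3]
[322.  142.3]
[322.17438576 275.85301851]
```

View pics/seat.png

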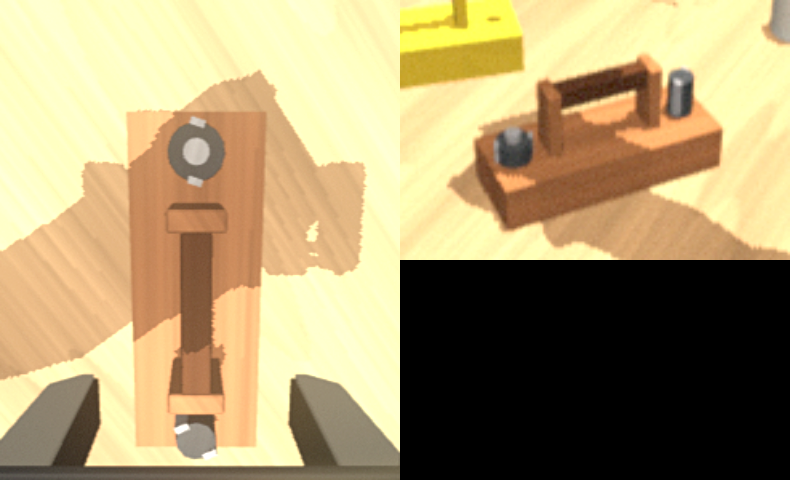

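The picture shows the bit seated upright and released. The bar and posts lie exactly where predicted (bar column 322, post inner edges at rows 145 and 246).

```bash
python3 - <<'E'
from h import *
C=B+.082*t
print(env.move_l([*C,.13],feed=.15),env.move_l([*C,.079],feed=.08,force_limit=8))
env.gripper_to(0,60);env.dwell(.3);s=env.sense();print(s['t'],s['grip_width'],s['finger_force'],s['position'],s['contact_force'])
C=s['position'][:2];z=s['position'][2]
env.move_l([*C,z+.02],feed=.03);env.dwell(.2);s=env.sense();print(s['contact_force'],s['ft_torque'],s['grip_width'])
env.move_l([*C,z+.101],feed=.06);env.dwell(.8)
s=env.sense();print(s['t'],s['position'],s['contact_force'],s['ft_torque'],s['grip_width'])
a=env.capture("side")['color'][60:280,200:420,::-1];b=env.capture("wrist")['color'][:300,170:470,::-1]
cv2.imwrite('pics/lift.png',cv2.convertScaleAbs(np.hstack([cv2.resize(a,(400,400)),cv2.resize(b,(400,400))]),alpha=1.5))
E
```

```text
False False
19.1167 0.015810394778647218 59.9989253282547 [0.54707741 0.01541568 0.07896092] [ 1.68614539 -0.69629019 -2.25979611]
[-0.02875133 -0.332422   -7.64356647] [-0.02223088  0.0593276  -0.00503521] 0.015316453364780573
22.4333 [0.5470879  0.0154269  0.17998591] [-0.08885882 -0.03776686 -6.34895993] [ 0.03139169  0.0619484  -0.01723824] 0.015603057290650202
```

View pics/lift.png

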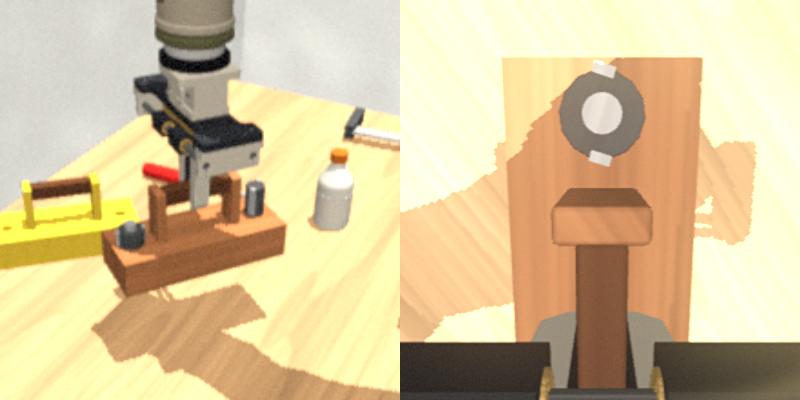

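The picture shows the caddy level in the gripper about 10 cm up, with both bits seated and the glue bottle and screwdriver untouched.

```bash
python3 - <<'E'
from h import *
print(np.abs(env.sense()['qvel']).max(),env.sign_off())
E
```

```text
the job is handed in; nothing more can be done
0.0015379387170396833 None
```

The job is handed in: the bit was seated in the caddy's empty bore and let go while the caddy was on the bench, and the caddy is now held level and still by its bar about 10 cm up, both bits in place, after about 22.5 s; sign-off returned no verdict.

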